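# Clip the bit holder onto the sloping workshop rail

## Task

Take the pine holder with the three short steel bits standing in its top and clip it onto the aluminium rail of the sloping board, about the middle of the rail's free stretch beside the grey tray: hook its metal lip under the rail's upper (far) edge with its foot still raised, then tilt the foot down until the black clip snaps under the lower edge. Leave it lying flat on the rail and let go.

Things in the scene. Friction and masses are not known exactly. Their poses are not given: they have to be found in the camera images.
- holder_mid (a point): Pine holder with 3 steel bits (20 mm tall) on top, 0.17 kg. Centre of its grip block (56 x 44 wide x 40 high; spans z -18 to +22), 58 mm above the table: grip here across y. x points to its metal lip, y across, z up. In mm: flat back at z -34, x -56 to 50; lip wall's inner face at x 39, z -34 to -58; feet and black clip hang at x -34 to -63 down to z -58. The look-alike has one fat peg.
- holder_lip (a point): Tip of the tongue of the holder's lip, at x 31, z -56 mm from holder_mid; same axes. The tongue (4 mm thick, 44 wide) runs from here out to the lip wall's foot, so that the slot between tongue and flat back is 20 mm high and 8 deep. All is rigid aluminium, open at both sides.
- rail_seat (a point): On the rail's top face, mid-width, near the middle of its free stretch (y -100 to +108 mm). Fixed flat bar 76 wide x 5 thick, 27 mm above a board, on a 12 mm batten under its middle, sloping 20 degrees. x: up the slope, away from the robot (edges at +-38), y along the rail, z out of its face. Seated: holder axes parallel to these, holder_mid at x -1, z +34.
- holder_clip (a joint): Foot clip's slide (m): 0 at rest, up to 0.008 pushed outward (1.2 N + 0.3 N/mm). With the lip hooked, the foot swings freely over the rail when the holder is level (20 degrees to the rail); the clip's slick ramp meets the lower edge at about 10 degrees, is pushed out some 3 mm (3 to 5 N down at the foot) and snaps back to 0 under the edge at 3 degrees.
Not all that is in view belongs to the job. Leave any green or red look-alike of the part that bears holder_mid alone.

How it is judged:
By the outcome, as a careful person would: the job done as asked, in the order asked, and still so for the second after the job is handed in, with the robot touching nothing.
It also fails if it takes over 42 s, if anything falls off the work surface, if the arm or the gripper's body presses on something with over 40 N, if the wrist force passes 120 N, or if a joint passes its speed limit or range.

## Robot

A 7-joint arm with a two-finger parallel gripper is mounted at the origin on the work surface. World frame = base frame: x ahead of the robot, y to its left, z up, the work surface at z = 0. Lengths are in m, angles in rad, forces in N, time in s.
With the tool pointing down it reaches from about 0.35 to 0.9 m from the base axis. Payload 19.9 kg.
Tool frame: the origin (TCP) lies at the very end of the fingers, on their centre line; the grasp point (between the pads) lies 19 mm behind it; z points along the fingers, y is the direction in which the jaws open and shut (so a half turn about z gives the same grasp; the last joint's range is limited). The gripper opens to 94 mm and grips with 3 to 60 N. Pads are 16 mm wide; open, the fingers measure 119 mm over their backs; the gripper's body (75 mm by 177 mm) begins 78 mm behind the grasp point.
Start: joints at [-1.24, 0.417, -0.01, 1.614, 0.005, 1.111, -0.053], TCP at [0.227, 0.582, 0.205] pointing down, gripper open.
Joint ranges: [-2.81, 2.81], [-0.39, 2.02], [-1.27, 1.25], [0.06, 2.57], [-1.19, 4.33], [0.19, 2], [-2.82, 2.82]. Speed limits (rad/s): [1.89, 1.89, 2.39, 2.39, 3.01, 3.01, 3.01].

## Interface

Orientations are given as a unit quaternion [x, y, z, w].
In Python, from station import env, cams gives the robot as it stands.
- The arm moves only by the tool carry_out, never from a script. Its argument "series" is one flat list of numbers, 5 for each row, row after row: the shift along the world's x, y, z in cm, then the turn about the world's z in degrees, then the opening in per cent of the stroke, from 0 (shut) to 100 (fully open). In form: [dx, dy, dz, spin, gripper, dx, dy, dz, spin, gripper, ...]. A call has exactly 8 rows; each row shifts and turns the commanded pose from where the row before left it; what a row does not reach is not made up. A row lasts 1/12 s, in which the tool goes at most 41.7 mm and 7.16 degrees, less where a joint would pass 70% of its speed; a pose out of reach is approached as far as the arm can. A call with a gripper value outside its range is refused whole. The fingers move at their own pace and stop on an object; the grip force is fixed at half the most. Time passes only in rows, so rows that do not move let the fingers close, or fill a call up. It gives the time, the measured TCP pose, the force and the opening at its end, in the units of the state.
- env.get_obs(): the state, without advancing time (a new reading comes with each control period).
- cams.get_image(name): name is "scene" or "side" or "wrist"; returns the picture (420x560x3 uint8, red, green, blue); there is no depth.
- cams.camera_info(name): a dict with "vertical_fov" (degrees; the focal length in pixels is half the picture's height over the tangent of half this angle, whatever the lens; pixels are square), "cx", "cy" (the principal point, pixels), "distortion" ([k1, k2, p1, p2, k3] as OpenCV has them; the pictures are not rectified), "extrinsics" (4x4, takes a point from world to camera coordinates); the wrist camera has in their place "hand_eye" (4x4, takes a point from camera to tool coordinates, whose origin is the TCP and whose axes are the flange's). Camera axes: x right, y down, z forward; pixel columns grow to the right and rows downward; lengths in m; the calibration is good to about 2 mm. A picture is of the moment at which its call begins: read the wrist's pose just before it. camera_info takes no time and is no camera call.
- env.job_done(): hands the job in, once; it reports no verdict.
The state is a dict: "t": time; "q": joint angles; "joint_velocities": joint speeds; "effort": joint torques, N m; "position": TCP position; "eef_rot": TCP orientation; "ft_force": force on the tool from outside, world axes, zero at the start; "ft_torque": the same for the moment, N m; "opening": finger opening in m.
Only numpy, scipy, OpenCV 4.12 (cv2) and the standard library are available. Lean on these libraries where they do the work, as an engineer would, in place of code of your own. Each camera call takes 0.05 s, during which the arm holds its last target.

## Working session

There is one attempt and no reset: what is moved stays moved. The work goes in short steps, Python scripts to look and compute and a tool call to move; the robot and the scene stay as the last step left them, time stands still between calls to the robot, and variables do not carry over. Pictures are saved under pics/ and viewed, and the job is handed in when it is done.

Besides the shell and the picture viewer there is one more tool, called after "Emit:" as a command line: name --argument value ..., lists and objects as JSON in quotes. carry_out: Moves the arm, as the interface text tells. Its arguments: {"type":"object","properties":{"series":{"type":"array"}},"required":["series"]}

```bash
ls; mkdir -p pics
python3 - <<'E'
from station import env,cams
import cv2,json
for n in ["scene","side","wrist"]:
    o=env.get_obs()
    im=cams.get_image(n); cv2.imwrite(f"pics/{n}0.png",im[:,:,::-1])
    i=cams.camera_info(n); print(n,{k:(v.tolist() if hasattr(v,'tolist') else v) for k,v in i.items()})
print(o)
E
```

```text
pics
scene {'vertical_fov': 57.89158948541288, 'cx': 277.21348073016117, 'cy': 208.7233512818846, 'distortion': [-0.038163809199452815, 0.0, 0.0, 0.0, 0.0], 'extrinsics': [[-0.5300785123870246, 0.847754254984887, -0.018151965749709818, 0.3112655668625727], [0.5697250570369488, 0.34021577122963903, -0.7481086741850196, -0.16354560120201878], [-0.6280367267045812, -0.40689796283791035, -0.6633279111785921, 1.1661560057816696], [0.0, 0.0, 0.0, 1.0]]}
side {'vertical_fov': 43.55826549159404, 'cx': 270.898464135929, 'cy': 212.2742631037208, 'distortion': [-0.11170708656926548, 0.0, 0.0, 0.0, 0.0], 'extrinsics': [[0.9958886579726153, -0.09055038163041702, -0.002531661132417232, -0.43262392257903876], [-0.07268954693479623, -0.7821503674577898, -0.6188352223751157, 0.001434569139336497], [0.05405562586741192, 0.6164750044180465, -0.7855167459958139, 1.2230375543503542], [0.0, 0.0, 0.0, 1.0]]}
wrist {'vertical_fov': 64.69430675768382, 'cx': 277.8791200776627, 'cy': 213.4049661383042, 'distortion': [0.004991252219938957, 0.0, 0.0, 0.0, 0.0], 'hand_eye': [[0.00015821390416982764, -0.9740344362
[... 250 characters left out ...]
 1.0]]}
{'t': 0.1, 'q': array([-1.24049946,  0.41793598, -0.01029778,  1.61408355,  0.00468852,
        1.11071007, -0.05298356]), 'joint_velocities': array([ 0.00020926, -0.00200415,  0.00125631, -0.00126331, -0.00032782,
       -0.00073142, -0.00034971]), 'effort': array([ 2.04331787e-03, -8.52584839e+01,  6.40861150e-01, -4.26697040e+01,
       -4.88506292e-02,  1.64024258e-02,  7.25848668e-05]), 'position': array([0.2269457 , 0.5819848 , 0.20488712]), 'eef_rot': array([ 1.84822441e-01,  9.82771772e-01, -5.52825774e-04, -6.42701003e-05]), 'ft_force': array([ 0.55620613, -0.10737545, -0.34551715]), 'ft_torque': array([-0.02282397, -0.0056088 ,  0.03052864]), 'opening': 0.09408253395981045}
```

View pics/scene0.png

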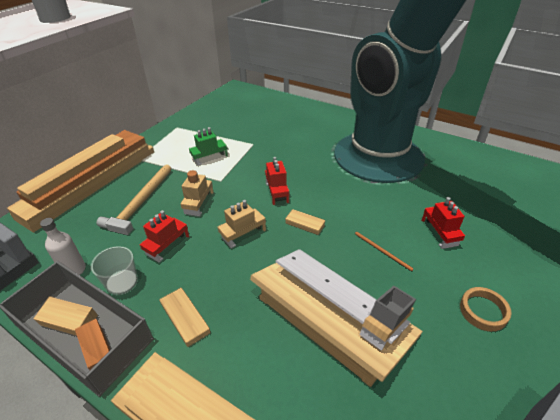

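View pics/side0.png

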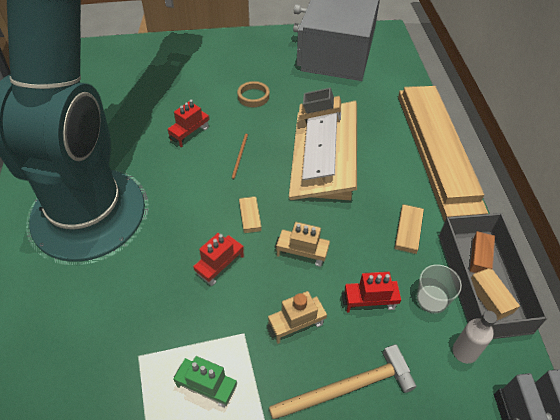

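View pics/wrist0.png

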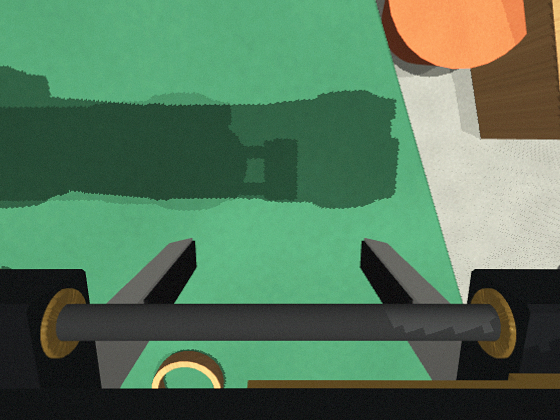

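```bash
cat > h.py <<'E'
import numpy as np,cv2
from station import env,cams
from scipy.spatial.transform import Rotation as R
def cam(n,obs=None):
    i=cams.camera_info(n); f=210/np.tan(np.radians(i['vertical_fov']/2))
    K=np.array([[f,0,i['cx']],[0,f,i['cy']],[0,0,1]]);D=np.array(i['distortion'])
    if n=='wrist':
        T=np.eye(4);T[:3,:3]=R.from_quat(obs['eef_rot']).as_matrix();T[:3,3]=obs['position']
        E=np.linalg.inv(T@np.array(i['hand_eye']))
    else:E=np.array(i['extrinsics'])
    return K,D,E
def proj(c,P):
    K,D,E=c;P=np.atleast_2d(P).astype(float)
    return cv2.projectPoints(P,cv2.Rodrigues(E[:3,:3])[0],E[:3,3],K,D)[0][:,0]
def ray(c,uv):
    K,D,E=c
    p=cv2.undistortPoints(np.array([[uv]],float),K,D)[0,0]
    d=E[:3,:3].T@np.array([p[0],p[1],1]);o=-E[:3,:3].T@E[:3,3]
    return o,d
def atz(c,uv,z):
    o,d=ray(c,uv);return o+d*(z-o[2])/d[2]
def tri(obs):  # list of (cam,uv)
    A=np.zeros((3,3));b=np.zeros(3)
    for c,uv in obs:
        o,d=ray(c,uv);d/=np.linalg.norm(d);M=np.eye(3)-np.outer(d,d);A+=M;b+=M@o
    X=np.linalg.solve(A,b)
    return X,[np.round(proj(c,X)[0]-uv,1) for c,uv in obs]
def crop(src,dst,x0,y0,x1,y1,s):
    im=cv2.imread(src)[y0:y1,x0:x1];cv2.imwrite(dst,cv2.resize(im,None,fx=s,fy=s,interpolation=cv2.INTER_CUBIC))
E
python3 - <<'E'
from h import *
crop('pics/scene0.png','pics/sc_h.png',205,190,285,250,9)
crop('pics/side0.png','pics/si_h.png',265,210,345,270,9)
crop('pics/scene0.png','pics/sc_r.png',240,240,430,390,4)
crop('pics/side0.png','pics/si_r.png',280,80,370,210,4.5)
E
```

```text
(no output)
```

View pics/sc_h.png

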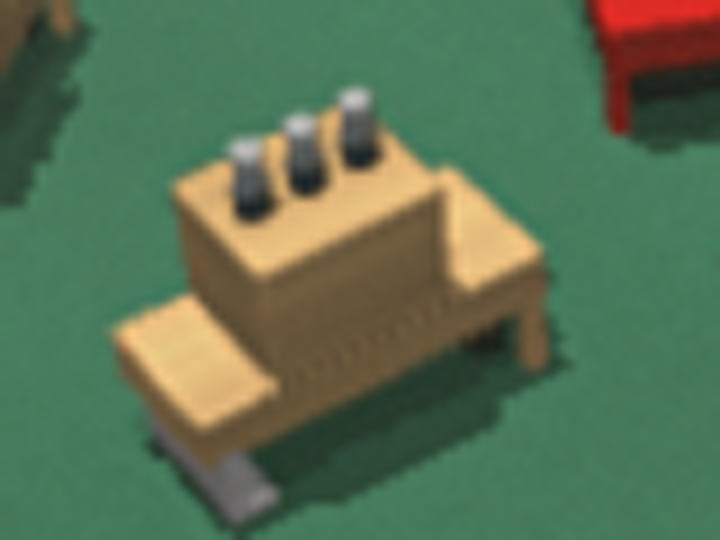

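View pics/si_h.png

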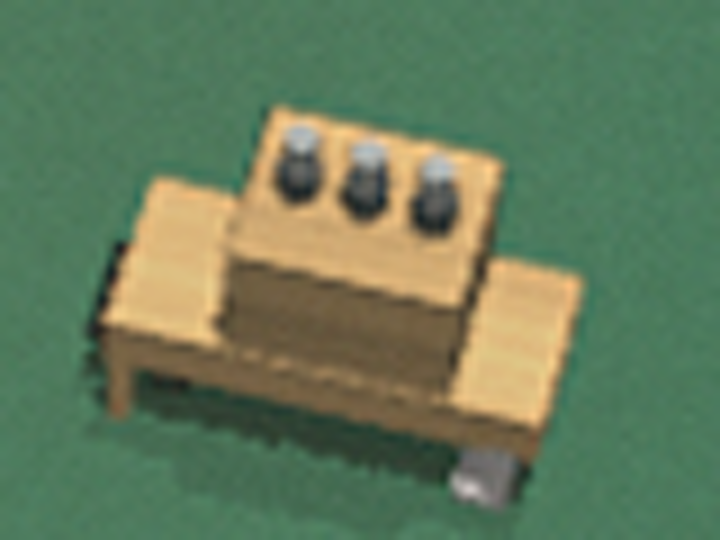

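View pics/sc_r.png

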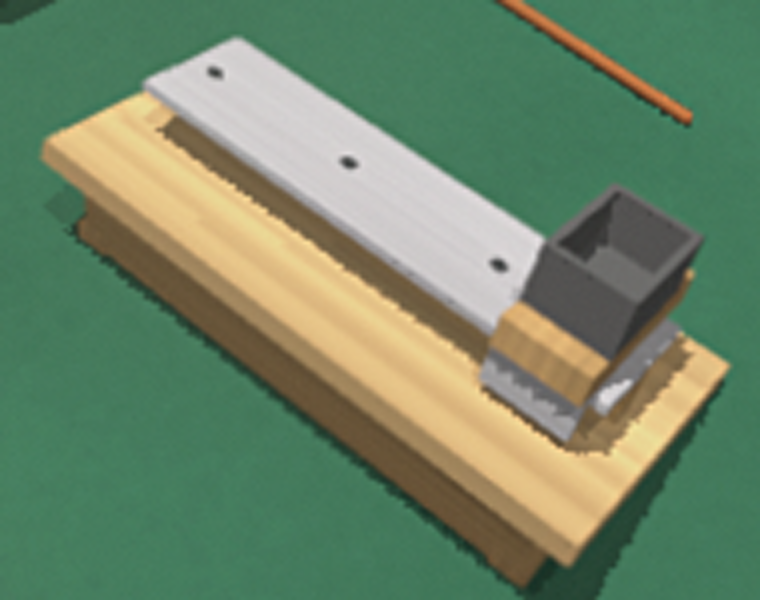

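View pics/si_r.png

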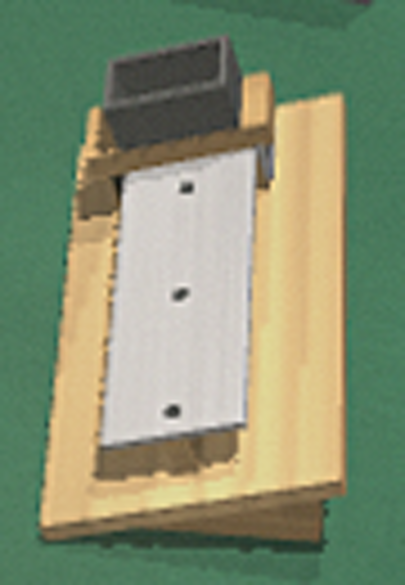

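```bash
cat > m1.py <<'E'
from h import *
from scipy.optimize import least_squares
S=cam('scene');V=cam('side')
s=lambda u,v:(205+(u+.5)/9-.5,190+(v+.5)/9-.5)
v=lambda u,w:(265+(u+.5)/9-.5,210+(w+.5)/9-.5)
loc=np.array([[28,22,22],[28,-22,22],[-28,22,22],[28,22,22],[28,-22,22],[-28,-22,22],[-28,22,22]])/1e3
px=np.array([s(262,278),s(175,187),s(440,188),v(502,158),v(465,305),v(228,250),v(275,108)])
def f(p):
    W=loc@R.from_euler('z',p[3]).as_matrix().T+p[:3]
    return np.r_[proj(S,W[:3])-px[:3],proj(V,W[3:])-px[3:]].ravel()
r=least_squares(f,[.55,-.1,.058,0]);print('holder',r.x.round(4),np.degrees(r.x[3]),r.fun.round(1))
s=lambda u,v:(240+(u+.5)/4-.5,240+(v+.5)/4-.5)
v=lambda u,w:(280+(u+.5)/4.5-.5,80+(w+.5)/4.5-.5)
for n,a,b in [('lo',(237,40),(100,445)),('hi',(145,85),(246,425)),('s1',(499,264),(187,188)),('s2',(348,161),(180,294)),('s3',(214,72),(172,411))]:
    X,e=tri([(S,s(*a)),(V,v(*b))]);print(n,X.round(4),e)
E
python3 m1.py
```

```text
holder [ 0.4924 -0.1602  0.0574 -0.3708] -21.24435499984929 [ 0.3 -0.  -0.2 -0.3  1.3 -0.3  0.8  0.1  0.2  0.4 -0.   0.4  0.1 -0.2]
lo [0.5082 0.0078 0.057 ] [array([ 0.7, -0.4]), array([0.6, 0.4])]
hi [ 0.5785 -0.0062  0.0815] [array([ 0.3, -0.1]), array([0.2, 0.1])]
s1 [0.5781 0.182  0.0714] [array([ 0.4, -0.2]), array([0.2, 0.2])]
s2 [0.5616 0.0981 0.0723] [array([ 0.4, -0.3]), array([0.3, 0.3])]
s3 [0.5453 0.0148 0.0717] [array([ 0.6, -0.3]), array([0.5, 0.3])]
```

Emit:
carry_out --series '[1.1,-3.1,0,0,100,1.1,-3.1,0,0,100,1.1,-3.1,0,0,100,1.1,-3.1,0,0,100,1.1,-3.1,0,0,100,1.1,-3.1,0,0,100,1.1,-3.1,0,0,100,1.1,-3.1,0,0,100]'

```text
t: 0.82
position: [0.3152, 0.3326, 0.2054]
eef_rot: [0.185, 0.983, -0.0, -0.0]
ft_force: [1.3, 0.5, 1.2]
opening: 0.0941
```

Emit:
carry_out --series '[1.1,-3.1,0,0,100,1.1,-3.1,0,0,100,1.1,-3.1,0,0,100,1.1,-3.1,0,0,100,1.1,-3.1,0,0,100,1.1,-3.1,0,0,100,1.1,-3.1,0,0,100,1.1,-3.1,0,0,100]'

```text
t: 1.48
position: [0.4032, 0.0847, 0.2055]
eef_rot: [0.185, 0.983, 0.0, 0.0]
ft_force: [1.1, 0.2, -0.3]
opening: 0.0941
```

Emit:
carry_out --series '[1.1,-3.1,0,0,100,1.1,-3.1,0,0,100,1.1,-3.1,0,0,100,1.1,-3.1,0,0,100,1.1,-3.1,0,0,100,1.1,-3.1,0,0,100,0,0,0,0,100,0,0,0,0,100]'

```text
t: 2.15
position: [0.469, -0.1012, 0.2052]
eef_rot: [0.186, 0.983, -0.0, -0.0]
ft_force: [-1.2, 1.2, 0.1]
opening: 0.0942
```

Emit:
carry_out --series '[0.8,-2.0,-1,0,100,0.8,-2.0,-1,0,100,0.7,-1.9,-1.5,0,100,0,0,0,0,100,0,0,0,0,100,0,0,0,0,100,0,0,0,0,100,0,0,0,0,100]'

```text
t: 2.82
position: [0.4923, -0.1577, 0.171]
eef_rot: [0.184, 0.983, 0.0, 0.0]
ft_force: [-0.3, -0.2, 0.5]
opening: 0.0942
```

```bash
cat > look.py <<'E'
import sys
from h import *
for n in sys.argv[2:]:
    o=env.get_obs(); im=cams.get_image(n); cv2.imwrite(f"pics/{n}{sys.argv[1]}.png",im[:,:,::-1])
    print(n,o['t'],o['position'].round(4),o['eef_rot'].round(4),o['ft_force'].round(1),round(o['opening'],4))
    if n=='wrist': np.savez(f'pics/w{sys.argv[1]}.npz',position=o['position'],eef_rot=o['eef_rot'])
E
python3 look.py 1 wrist
```

```text
wrist 2.8167 [ 0.4923 -0.1577  0.171 ] [1.842e-01 9.829e-01 3.000e-04 4.000e-04] [-0.3 -0.2  0.5] 0.0942
```

View pics/wrist1.png

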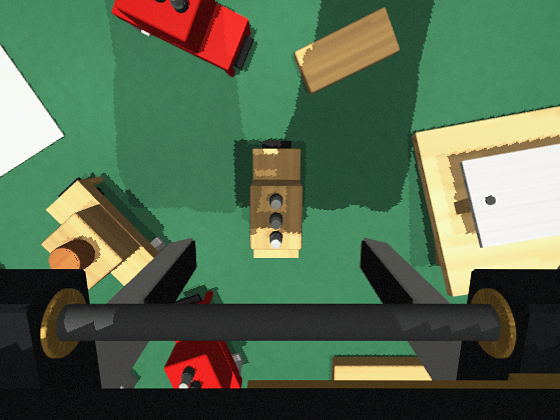

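Run:
```python
from h import *
o=dict(np.load('pics/w1.npz'));c=cam('wrist',o)
h=np.array([.4924,-.1602,.058]);M=R.from_euler('z',-21.24,degrees=True).as_matrix()
L=np.array([[28,22,22],[28,-22,22],[-28,-22,22],[-28,22,22],[-56,22,-18],[-56,-22,-18]])/1e3
p=proj(c,L@M.T+h);print(p.round(1))
im=cv2.imread('pics/wrist1.png')
for q in p: cv2.circle(im,tuple(np.round(q*16).astype(int).tolist()),24,(255,0,255),-1,shift=4)
im=cv2.resize(im[130:280,200:350],None,fx=4,fy=4,interpolation=cv2.INTER_NEAREST);cv2.imwrite('pics/w1o.png',im)
```

```text
[[301.4 249.3]
 [250.1 249.2]
 [248.8 184.3]
 [302.6 184.3]
 [299.9 147.8]
 [252.  147.8]]
```

View pics/w1o.png

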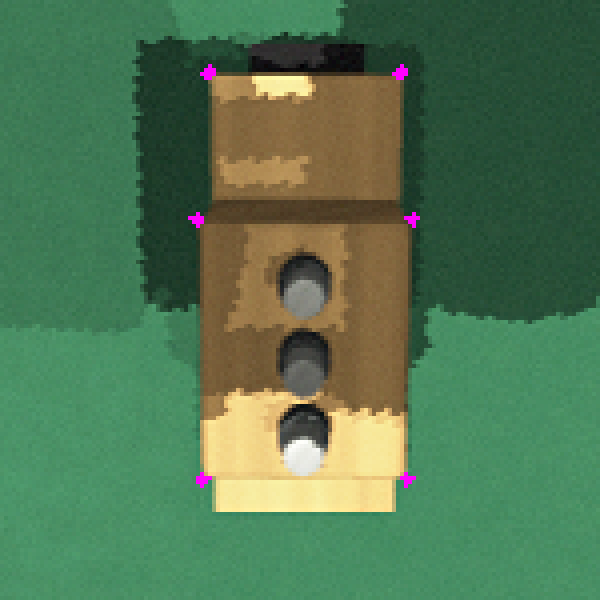

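Emit:
carry_out --series '[0,-0.25,-3,0,100,0,0,-3,0,100,0,0,-3,0,100,0,0,-2.5,0,100,0,0,-1.2,0,100,0,0,-0.5,0,100,0,0,0,0,100,0,0,0,0,40]'

```text
t: 3.53
position: [0.4927, -0.1614, 0.0395]
eef_rot: [0.185, 0.983, -0.0, 0.001]
ft_force: [-0.5, -0.2, -0.2]
opening: 0.0906
```

Emit:
carry_out --series '[0,0,0,0,20,0,0,0,0,0,0,0,0,0,0,0,0,0,0,0,0,0,0,0,0,0,0,0,0,0,0,0,0,0,0,0,0,0,0,0]'

```text
t: 4.2
position: [0.4921, -0.1612, 0.0385]
eef_rot: [0.185, 0.983, 0.0, 0.0]
ft_force: [0.5, 0.8, 0.7]
opening: 0.0441
```

Emit:
carry_out --series '[0,0,2,0,0,0,0,3.5,0,0,0,0,3.5,0,0,0.8,2,2.8,0,0,1,3,2.5,2,0,1,3,0,2,0,1,3,0,2,0,1,3,0,2,0]'

```text
t: 4.87
position: [0.5403, -0.0196, 0.1818]
eef_rot: [0.115, 0.993, 0.0, 0.0]
ft_force: [0.9, -0.8, -3.0]
opening: 0.0439
```

Emit:
carry_out --series '[1,3,0,2.1,0,1,3,0,0,0,1,3,0,0,0,1,2.7,0,0,0,0,0,0,0,0,0,0,0,0,0,0,0,0,0,0,0,0,0,0,0]'

```text
t: 5.53
position: [0.5798, 0.0946, 0.1814]
eef_rot: [0.098, 0.995, -0.0, -0.0]
ft_force: [0.8, 0.2, -2.4]
opening: 0.0439
```

```bash
python3 look.py 2 wrist scene side
python3 - <<'E'
from h import *
crop('pics/scene2.png','pics/sc2.png',230,150,430,300,4)
crop('pics/side2.png','pics/si2.png',270,60,400,210,4)
E
```

```text
wrist 5.5333 [0.5798 0.0946 0.1814] [ 9.830e-02  9.952e-01 -2.000e-04 -1.000e-04] [ 0.8  0.2 -2.4] 0.0439
scene 5.5833 [0.5799 0.0947 0.1815] [ 9.840e-02  9.952e-01 -1.000e-04 -1.000e-04] [-0.2 -0.4 -2.6] 0.0436
side 5.6333 [0.5799 0.0948 0.1815] [ 9.830e-02  9.952e-01 -1.000e-04  0.000e+00] [-0.1 -0.7 -2.5] 0.0436
```

View pics/wrist2.png

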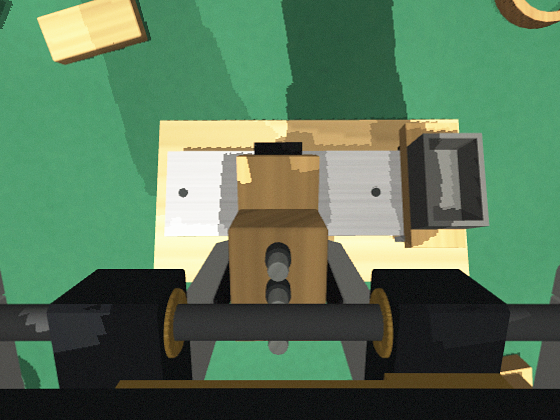

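View pics/sc2.png

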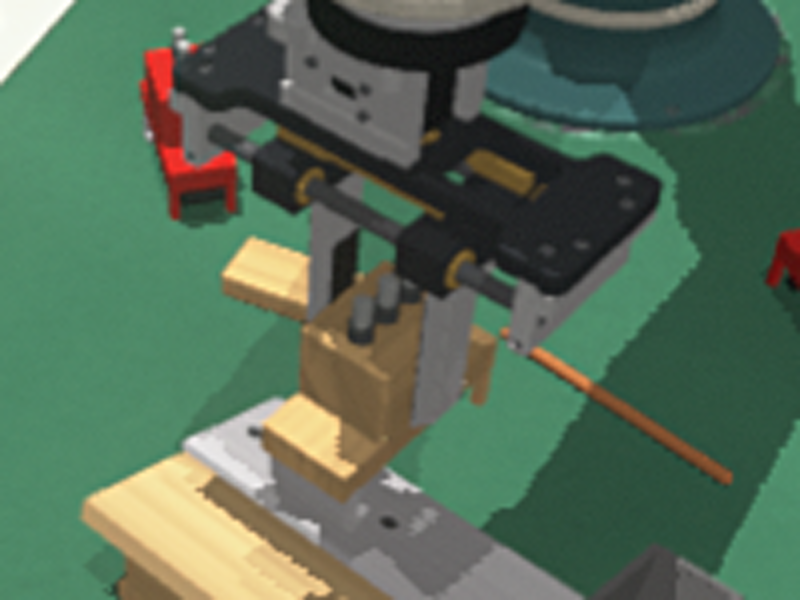

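View pics/si2.png

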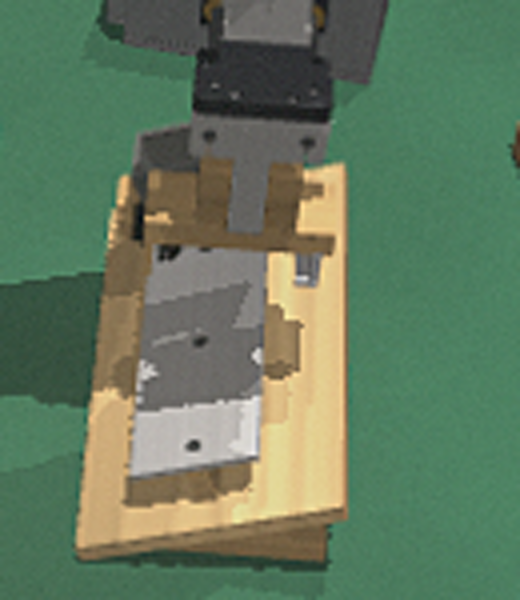

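```bash
cat > ov.py <<'E'
from h import *
seat=np.array([.5617,.0985,.072]);yaw=-11.1
def railpts(seat,yaw):
    M=R.from_euler('ZY',[yaw,-20],degrees=True).as_matrix()
    L=np.array([[-38,-100,0],[38,-100,0],[-38,108,0],[38,108,0],[0,-86,0],[0,0,0],[0,85,0],[38,-100,-5]])/1e3
    return L@M.T+seat
def hold(mid,yaw):
    M=R.from_euler('z',yaw,degrees=True).as_matrix()
    L=np.array([[28,22,22],[28,-22,22],[-28,-22,22],[-28,22,22],[-56,22,-18],[-56,-22,-18],[50,22,-18],[50,-22,-18],[50,22,-34],[31,22,-58],[31,-22,-58]])/1e3
    return L@M.T+mid
if __name__=='__main__':
    o=dict(np.load('pics/w2.npz'))
    mid=o['position']+[0,0,.019]
    for n in ['wrist','scene','side']:
        c=cam(n,o);im=cv2.imread(f'pics/{n}2.png')
        im=cv2.resize(im,None,fx=4,fy=4,interpolation=cv2.INTER_NEAREST)
        for P,col in [(railpts(seat,yaw),(255,0,255)),(hold(mid,-11.14),(255,255,0))]:
            for q in proj(c,P): cv2.circle(im,tuple(np.round((q+.5)*4).astype(int).tolist()),4,col,-1)
        x0,y0,w,h={'wrist':(150,120,260,190),'scene':(230,180,180,140),'side':(290,80,100,120)}[n]
        im=im[4*y0:4*(y0+h),4*x0:4*(x0+w)]
        s=min(800/im.shape[1],600/im.shape[0]);cv2.imwrite(f'pics/ov_{n}2.png',cv2.resize(im,None,fx=s,fy=s))
E
python3 ov.py
```

```text
(no output)
```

View pics/ov_wrist2.png

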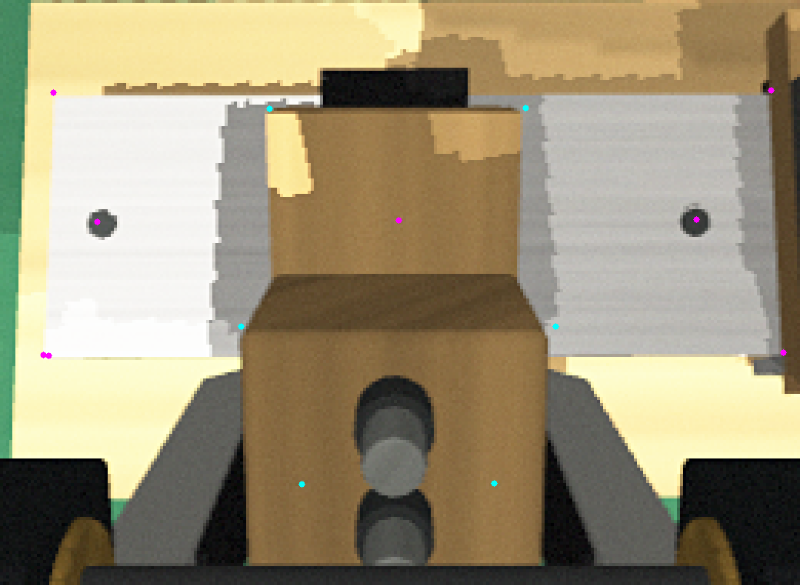

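View pics/ov_scene2.png

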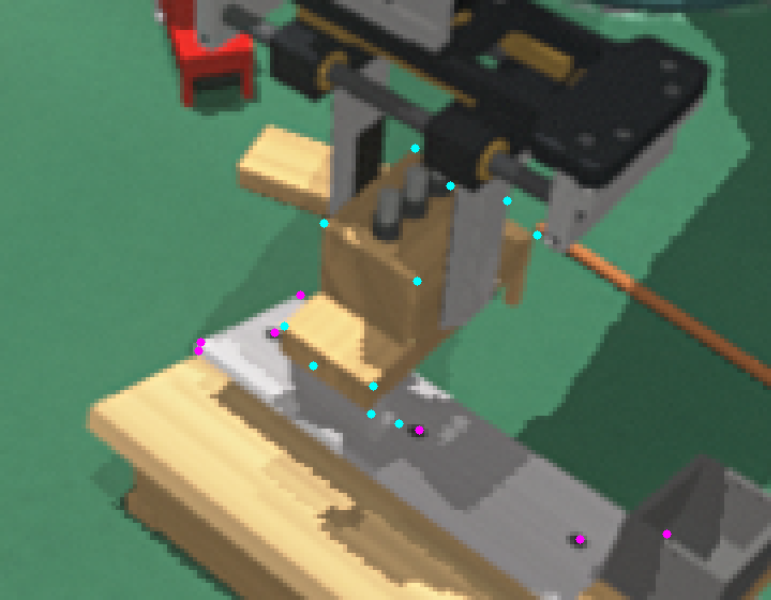

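View pics/ov_side2.png

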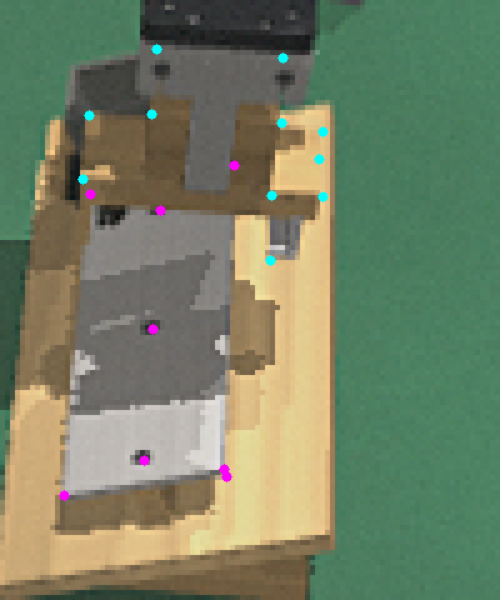

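Run:
```python
from h import *
crop('pics/scene2.png','pics/z1.png',285,205,365,280,8)
crop('pics/side2.png','pics/z2.png',290,85,365,135,10)
```

```text
(no output)
```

View pics/z1.png

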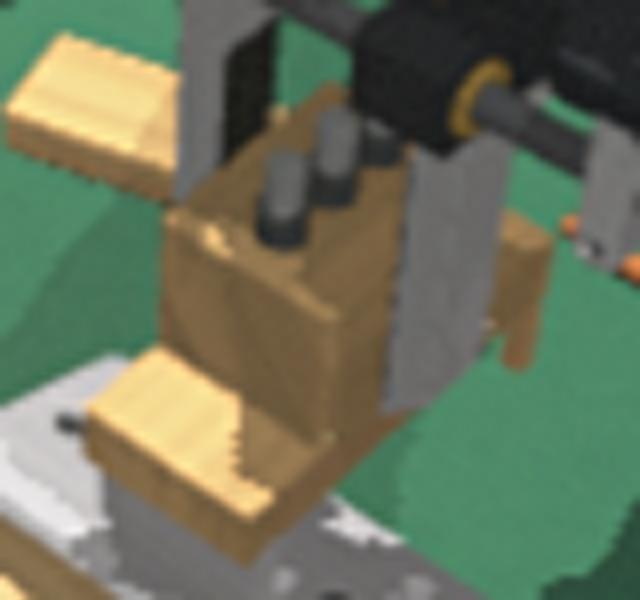

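View pics/z2.png

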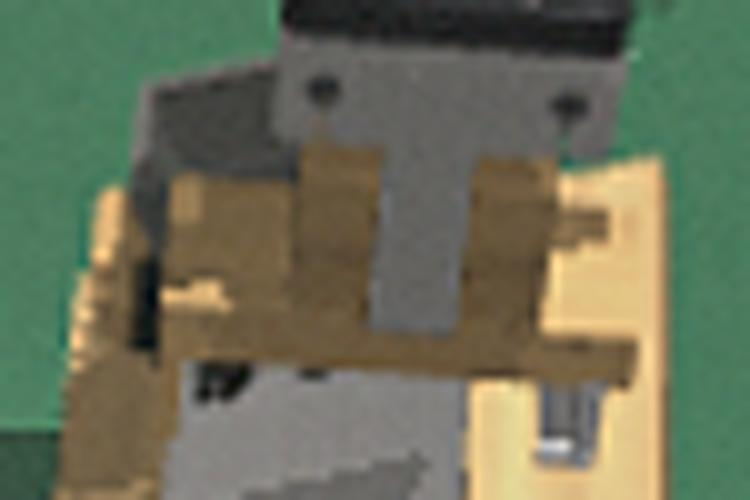

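Run:
```python
from h import *
from scipy.optimize import least_squares
o=dict(np.load('pics/w2.npz'))
C=dict(s=cam('scene'),v=cam('side'),w=cam('wrist',o))
T=dict(s=(285,205,8),v=(290,85,10),w=(150,120,3.077))
D=[('s',170,212,28,-22,22),('s',338,318,28,22,22),('s',90,408,50,-22,-18),('s',252,520,50,22,-18),('s',250,562,50,22,-34),('s',550,232,-56,22,-18),
('v',632,385,50,-22,-34),('v',635,340,50,-22,-18),('v',540,335,28,-22,-18),
('w',242,333,-28,-22,22),('w',547,333,-28,22,22),('w',269,108,-56,-22,-18),('w',522,107,-56,22,-18)]
def f(p,full=False):
    M=R.from_euler('ZYX',p[3:]).as_matrix();r=[]
    for k,u,v,*l in D:
        x0,y0,sc=T[k];q=proj(C[k],M@(np.array(l)/1e3)+p[:3])[0]
        r.append(q-[x0+(u+.5)/sc-.5,y0+(v+.5)/sc-.5])
    return np.array(r) if full else np.ravel(r)
r=least_squares(f,[.58,.0946,.2,-.194,0,0],loss='soft_l1')
print(r.x[:3].round(4),np.degrees(r.x[3:]).round(1));print(f(r.x,True).round(1))
print('tcp',o['position'])
```

```text
[0.58   0.0943 0.2013] [-11.2   0.7  -0.1]
[[-1.1  0.2]
 [-0.4  0.5]
 [-0.2 -0.2]
 [ 0.3 -0.2]
 [ 0.1  0.8]
 [ 1.3  0.1]
 [ 0.3  1.1]
 [ 0.9  0.2]
 [ 0.5 -0.2]
 [-1.5 -0.3]
 [ 2.4 -0.5]
 [-1.   0.1]
 [ 0.7  0.3]]
tcp [0.57982471 0.09463717 0.18136292]
```

Emit:
carry_out --series '[-0.65,0.15,-0.5,0,0,0,0,-1.5,0,0,0,0,-1.5,0,0,0,0,-1.5,0,0,0,0,-1,0,0,0,0,-0.7,0,0,0,0,-0.5,0,0,0,0,0,0,0]'

```text
t: 6.35
position: [0.5732, 0.0972, 0.1087]
eef_rot: [0.098, 0.995, -0.0, -0.0]
ft_force: [-0.1, 0.1, -2.4]
opening: 0.044
```

Emit:
carry_out --series '[0,0,-0.2,0,0,0,0,0,0,0,0,0,0,0,0,0,0,0,0,0,0,0,0,0,0,0,0,0,0,0,0,0,0,0,0,0,0,0,0,0]'

```text
t: 7.02
position: [0.5736, 0.0973, 0.1075]
eef_rot: [0.098, 0.995, -0.0, 0.0]
ft_force: [0.2, 0.3, -1.8]
opening: 0.0438
```

```bash
python3 look.py 3 side scene
python3 - <<'E'
from h import *
crop('pics/scene3.png','pics/z1.png',270,230,370,305,8)
crop('pics/side3.png','pics/z2.png',290,90,370,150,9)
E
```

```text
side 7.0167 [0.5736 0.0973 0.1075] [ 9.760e-02  9.952e-01 -0.000e+00  1.000e-04] [ 0.2  0.3 -1.8] 0.0438
scene 7.0667 [0.5736 0.0973 0.1075] [ 0.0976  0.9952 -0.      0.    ] [ 0.8  0.5 -2. ] 0.0438
```

View pics/z1.png

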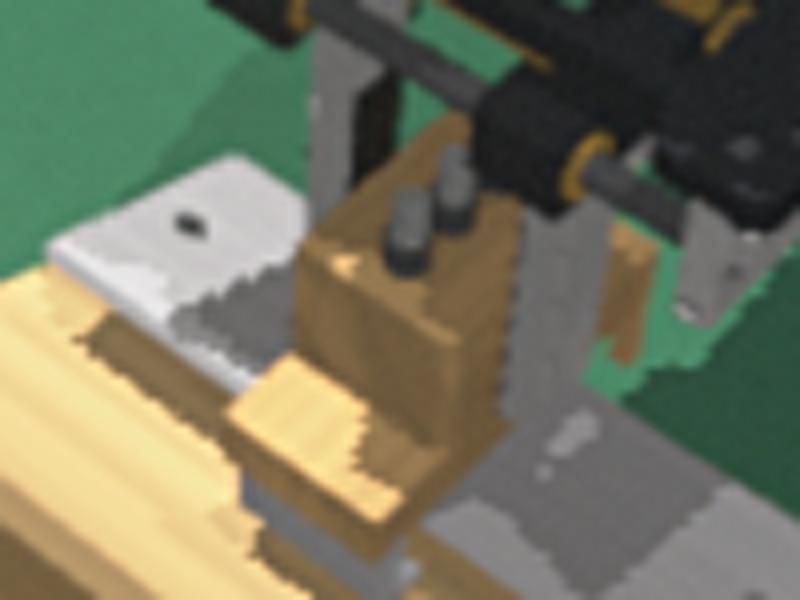

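View pics/z2.png

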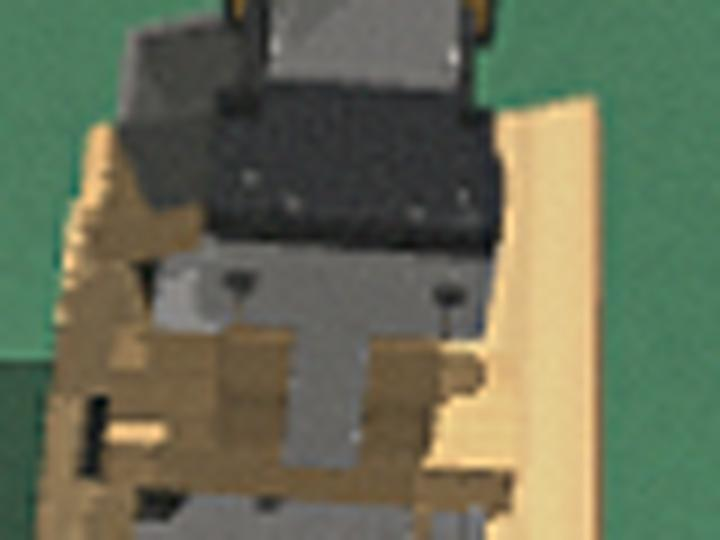

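Emit:
carry_out --series '[-0.3,0.06,0,0,0,-0.3,0.06,0,0,0,-0.3,0.06,0,0,0,-0.1,0.02,0,0,0,-0.1,0.02,0,0,0,0,0,0,0,0,0,0,0,0,0,0,0,0,0,0]'

```text
t: 7.78
position: [0.5626, 0.0995, 0.1074]
eef_rot: [0.098, 0.995, -0.0, 0.0]
ft_force: [0.3, 0.2, -1.8]
opening: 0.0443
```

Emit:
carry_out --series '[-0.1,0.02,0,0,0,0,0,0,0,0,-0.05,0.01,0,0,0,0,0,0,0,0,-0.05,0.01,0,0,0,0,0,0,0,0,0,0,0,0,0,0,0,0,0,0]'

```text
t: 8.45
position: [0.5607, 0.0998, 0.1075]
eef_rot: [0.098, 0.995, -0.0, 0.0]
ft_force: [1.2, -0.0, -2.7]
opening: 0.0437
```

Emit:
carry_out --series '[-0.1,0.02,0,0,0,0,0,0,0,0,0,0,0,0,0,0,0,0,0,0,0,0,0,0,0,0,0,0,0,0,0,0,0,0,0,0,0,0,0,0]'

```text
t: 9.12
position: [0.5604, 0.0998, 0.1076]
eef_rot: [0.098, 0.995, -0.0, 0.001]
ft_force: [6.5, 0.0, -5.5]
opening: 0.0437
```

```bash
python3 look.py 4 side scene
python3 - <<'E'
from h import *
crop('pics/scene4.png','pics/z1.png',270,230,370,305,8)
crop('pics/side4.png','pics/z2.png',290,90,370,150,9)
E
```

```text
side 9.1167 [0.5604 0.0998 0.1076] [ 9.770e-02  9.952e-01 -1.000e-04  1.000e-03] [ 6.5  0.  -5.5] 0.0437
scene 9.1667 [0.5604 0.0999 0.1076] [ 0.0977  0.9952 -0.      0.001 ] [ 6.8 -1.8 -5.3] 0.0439
```

View pics/z1.png

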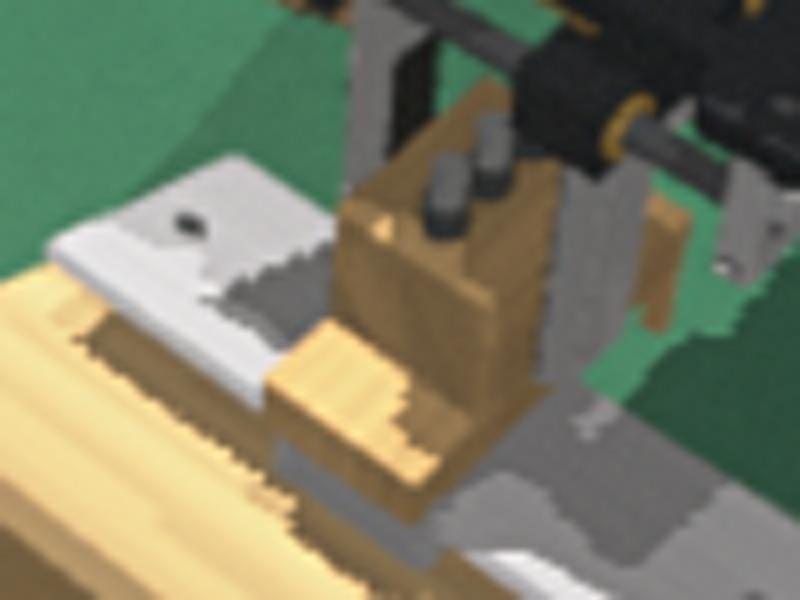

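View pics/z2.png

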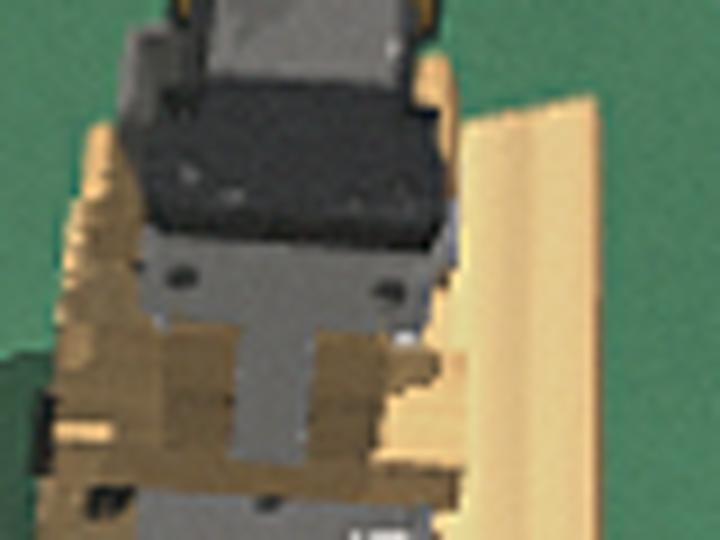

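Emit:
carry_out --series '[0.08,-0.02,-0.2,0,0,0,0,-0.2,0,0,0,0,-0.1,0,0,0,0,-0.1,0,0,0,0,0,0,0,0,0,0,0,0,0,0,0,0,0,0,0,0,0,0]'

```text
t: 9.88
position: [0.5605, 0.0998, 0.1014]
eef_rot: [0.098, 0.995, -0.0, 0.0]
ft_force: [6.3, -1.3, -5.6]
opening: 0.0437
```

Emit:
carry_out --series '[0,0,-0.1,0,0,0,0,0,0,0,0,0,0,0,0,0,0,0,0,0,0,0,0,0,0,0,0,0,0,0,0,0,0,0,0,0,0,0,0,0]'

```text
t: 10.55
position: [0.5605, 0.0999, 0.1005]
eef_rot: [0.098, 0.995, -0.0, 0.0]
ft_force: [5.2, -0.9, -2.7]
opening: 0.0442
```

Emit:
carry_out --series '[-0.05,0.01,-0.1,0,0,-0.05,0.01,-0.1,0,0,-0.05,0.01,-0.08,0,0,-0.05,0.01,-0.08,0,0,-0.05,0.01,-0.07,0,0,0,0,0,0,0,0,0,0,0,0,0,0,0,0,0]'

```text
t: 11.22
position: [0.5584, 0.1004, 0.0967]
eef_rot: [0.098, 0.995, 0.0, 0.001]
ft_force: [2.6, -0.4, 5.9]
opening: 0.044
```

```bash
python3 look.py 5 side scene
python3 - <<'E'
from h import *
crop('pics/scene5.png','pics/z1.png',270,230,370,305,8)
crop('pics/side5.png','pics/z2.png',290,90,370,150,9)
E
```

```text
side 11.2167 [0.5584 0.1004 0.0967] [9.760e-02 9.952e-01 2.000e-04 6.000e-04] [ 2.6 -0.4  5.9] 0.044
scene 11.2667 [0.5584 0.1004 0.0967] [9.760e-02 9.952e-01 2.000e-04 6.000e-04] [ 3.4 -1.   6.5] 0.0436
```

View pics/z1.png

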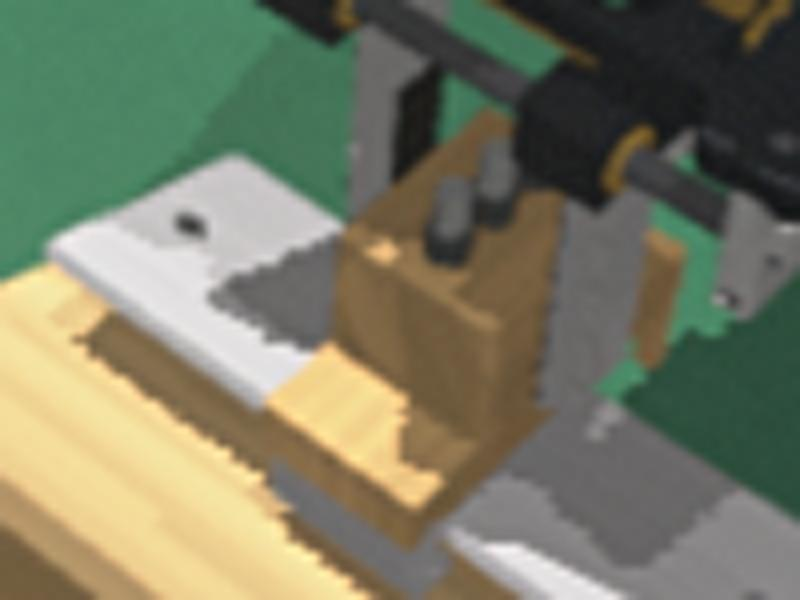

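View pics/z2.png

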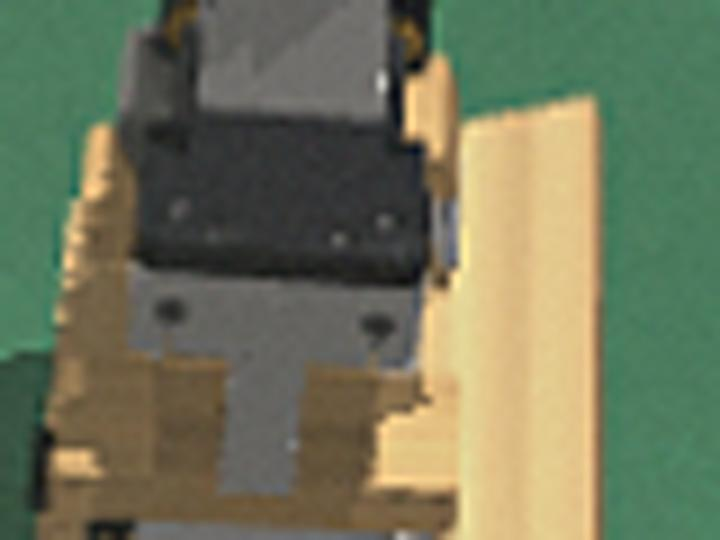

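Emit:
carry_out --series '[-0.06,0.01,-0.07,0,0,-0.06,0.01,-0.07,0,0,-0.06,0.01,-0.07,0,0,-0.06,0.01,-0.07,0,0,-0.06,0.02,-0.07,0,0,-0.05,0.01,-0.07,0,0,0,0,0,0,0,0,0,0,0,0]'

```text
t: 11.98
position: [0.5543, 0.1012, 0.0923]
eef_rot: [0.098, 0.995, 0.0, -0.0]
ft_force: [-0.5, -0.5, 8.1]
opening: 0.0437
```

Emit:
carry_out --series '[-0.05,0.01,-0.07,0,0,-0.05,0.01,-0.07,0,0,-0.05,0.01,-0.07,0,0,-0.05,0.01,-0.07,0,0,-0.05,0.01,-0.07,0,0,-0.02,0,-0.07,0,0,0,0,0,0,0,0,0,0,0,0]'

```text
t: 12.65
position: [0.5517, 0.1018, 0.0885]
eef_rot: [0.098, 0.995, 0.0, 0.0]
ft_force: [-2.3, 0.5, 14.3]
opening: 0.0439
```

Emit:
carry_out --series '[-0.04,0.01,-0.07,0,0,-0.04,0.01,-0.07,0,0,-0.04,0.01,-0.07,0,0,-0.04,0.01,-0.07,0,0,-0.04,0.01,-0.07,0,0,-0.02,0,-0.05,0,0,0,0,0,0,0,0,0,0,0,0]'

```text
t: 13.32
position: [0.5494, 0.1023, 0.0841]
eef_rot: [0.098, 0.995, 0.0, -0.0]
ft_force: [-1.1, -0.9, 9.9]
opening: 0.0439
```

```bash
python3 look.py 6 side scene wrist
python3 - <<'E'
from h import *
crop('pics/scene6.png','pics/z1.png',270,230,370,305,8)
crop('pics/side6.png','pics/z2.png',290,90,370,150,9)
E
```

```text
side 13.3167 [0.5494 0.1023 0.0841] [ 9.750e-02  9.952e-01  2.000e-04 -1.000e-04] [-1.1 -0.9  9.9] 0.0439
scene 13.3667 [0.5494 0.1022 0.0841] [ 9.760e-02  9.952e-01  1.000e-04 -1.000e-04] [-0.5 -0.   9.1] 0.0439
wrist 13.4167 [0.5494 0.1023 0.0841] [ 9.760e-02  9.952e-01  2.000e-04 -1.000e-04] [-1.5  0.   9.8] 0.0438
```

View pics/z1.png

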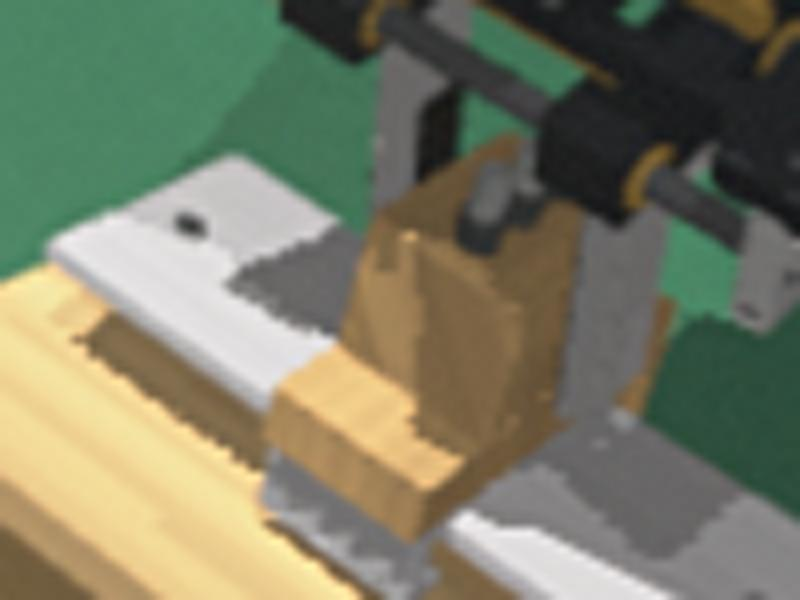

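View pics/wrist6.png

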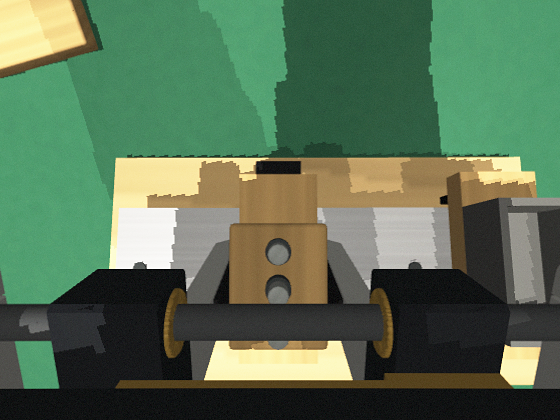

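Emit:
carry_out --series '[0,0,-0.06,0,0,0,0,-0.06,0,0,-0.01,0,-0.06,0,0,0,0,0,0,0,0,0,0,0,0,0,0,0,0,0,0,0,0,0,0,0,0,0,0,0]'

```text
t: 14.13
position: [0.5486, 0.1024, 0.082]
eef_rot: [0.097, 0.995, 0.0, -0.001]
ft_force: [-3.7, 0.9, 8.2]
opening: 0.0438
```

```bash
python3 look.py 7 side scene wrist
python3 - <<'E'
from h import *
crop('pics/scene7.png','pics/z1.png',270,230,370,305,8)
crop('pics/side7.png','pics/z2.png',290,90,370,150,9)
crop('pics/wrist7.png','pics/z3.png',180,140,380,290,4)
E
```

```text
side 14.1333 [0.5486 0.1024 0.082 ] [ 9.750e-02  9.952e-01  1.000e-04 -7.000e-04] [-3.7  0.9  8.2] 0.0438
scene 14.1833 [0.5487 0.1024 0.0821] [ 9.750e-02  9.952e-01  1.000e-04 -7.000e-04] [-4.4  0.3  8.7] 0.0441
wrist 14.2333 [0.5487 0.1023 0.0821] [ 9.750e-02  9.952e-01  1.000e-04 -7.000e-04] [-3.5 -0.6  8.6] 0.0438
```

View pics/z1.png

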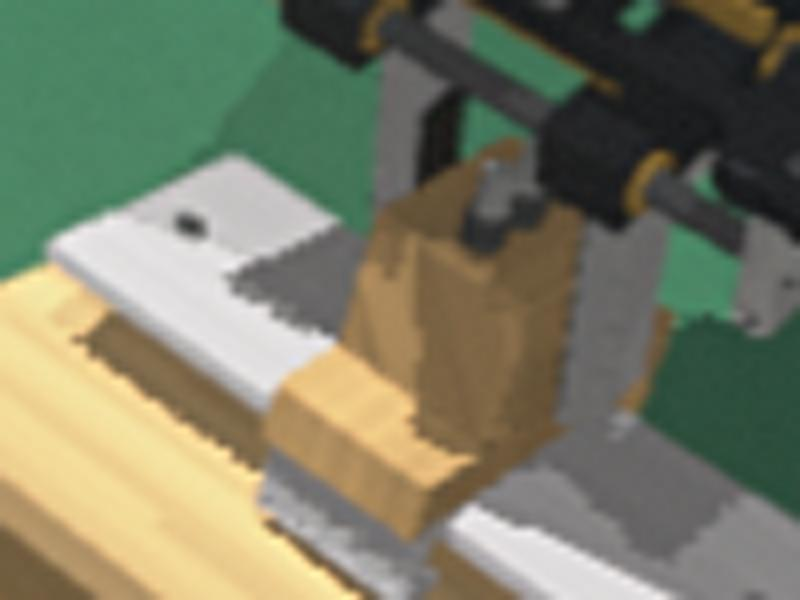

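View pics/z2.png

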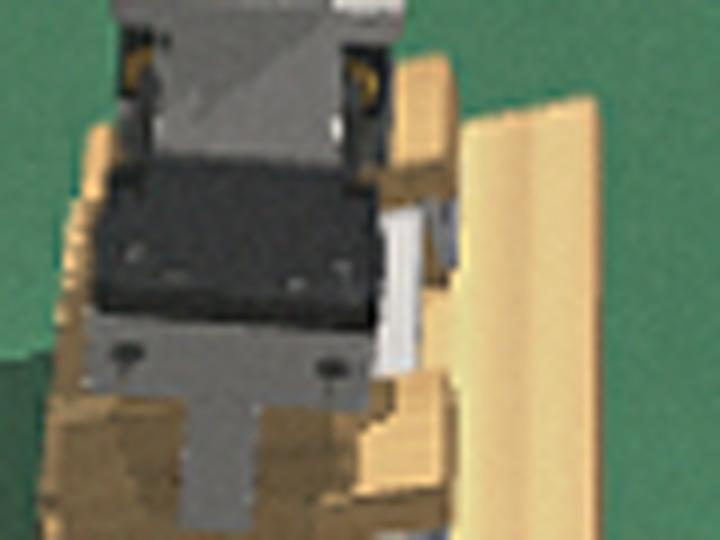

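View pics/z3.png

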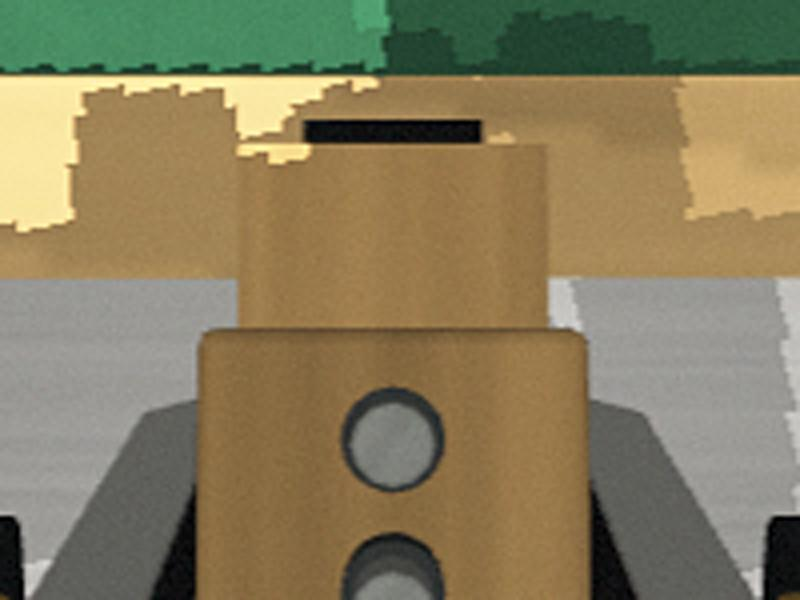

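```bash
cat > seat.py <<'E'
import sys
from ov import *
def seated(tilt,seat=seat,y=0):
    # pivot about rail upper-edge for tilt deg remaining
    M=R.from_euler('ZY',[yaw,-20],degrees=True).as_matrix()
    L=np.array([[28,22,22],[28,-22,22],[-28,-22,22],[-28,22,22],[-56,22,-18],[-56,-22,-18],[50,22,-18],[50,-22,-18],[50,22,-34],[-28,22,-18],[-28,-22,-18]])/1e3
    Q=L+[-.001,y,.034]; P=np.array([.038,0,0])
    return (P+(Q-P)@R.from_euler('y',tilt,degrees=True).as_matrix().T)@M.T+seat
if __name__=='__main__':
    k=sys.argv[1];o=dict(np.load(f'pics/w{k}.npz'))
    for n,(x0,y0,w,h) in {'wrist':(180,140,200,150),'scene':(270,230,100,75),'side':(290,90,80,80)}.items():
        c=cam(n,o);im=cv2.imread(f'pics/{n}{k}.png')[y0:y0+h,x0:x0+w]
        s={'wrist':4,'scene':8,'side':7}[n]
        im=cv2.resize(im,None,fx=s,fy=s,interpolation=cv2.INTER_CUBIC)
        for t,col in [(0,(255,0,255)),(6,(255,255,0))]:
            for q in proj(c,seated(t,y=float(sys.argv[2]))): cv2.circle(im,tuple(np.round((q+.5-[x0,y0])*s).astype(int).tolist()),4,col,-1)
        cv2.imwrite(f'pics/st_{n}{k}.png',im)
E
python3 seat.py 7 0.0013
```

```text
(no output)
```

View pics/st_wrist7.png

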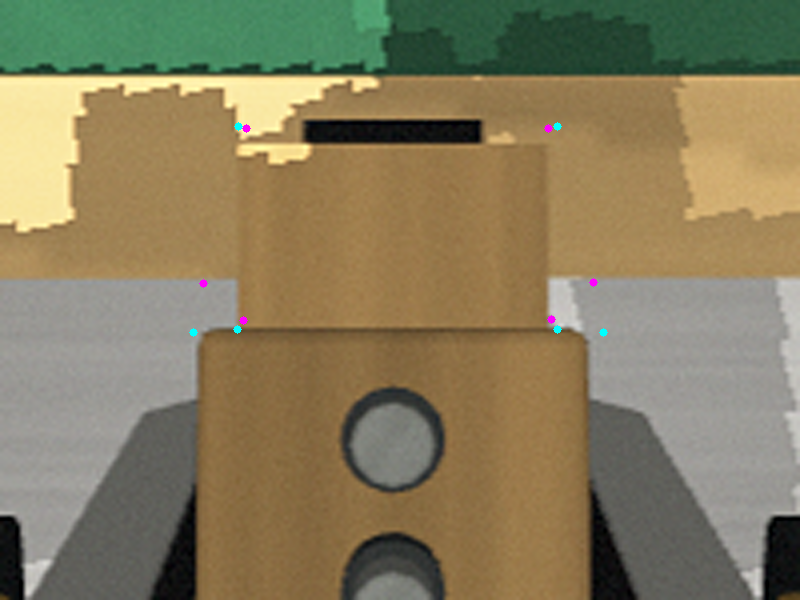

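View pics/st_scene7.png

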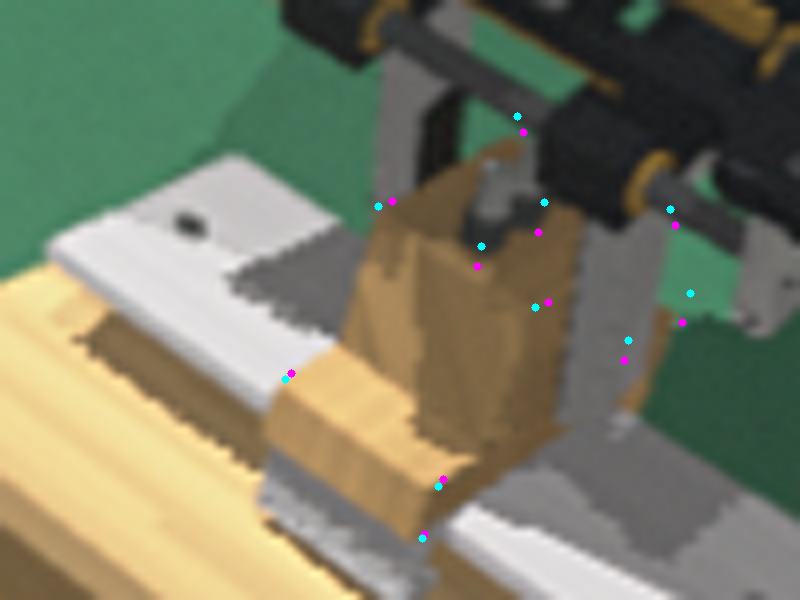

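```bash
cat > fit.py <<'E'
from h import *
from scipy.optimize import least_squares
def fit(k,D,T):
    o=dict(np.load(f'pics/w{k}.npz'))
    C=dict(s=cam('scene'),v=cam('side'),w=cam('wrist',o))
    def f(p,full=False):
        M=R.from_euler('ZY',[np.radians(-11.2),p[3]]).as_matrix();r=[]
        for k,u,v,*l in D:
            x0,y0,sc=T[k];q=proj(C[k],M@(np.array(l)/1e3)+p[:3])[0]
            r.append((q-[x0+(u+.5)/sc-.5,y0+(v+.5)/sc-.5])*(.5 if k=='w' else 1))
        return np.array(r) if full else np.ravel(r)
    r=least_squares(f,[.549,.1024,.102,-.3],loss='soft_l1')
    J=np.linalg.inv(r.jac.T@r.jac);
    M=R.from_euler('ZY',[-11.1,-20],degrees=True).as_matrix()
    print('mid',r.x[:3].round(4),'pitch',np.degrees(r.x[3]).round(1),'sd',np.degrees(np.sqrt(J[3,3])).round(1),'in rail mm',(M.T@(r.x[:3]-[.5617,.0985,.072])*1e3).round(1))
    print(f(r.x,True).round(1).tolist())
E
python3 - <<'E'
from fit import *
D=[('s',287,378,50,-22,-18),('s',432,490,50,22,-18),('s',264,435,50,-22,-34),('s',415,538,50,22,-34),('s',383,210,28,-22,22),('s',530,293,28,22,22),
('w',200,332,-28,-22,22),('w',587,332,-28,22,22),('w',237,143,-56,-22,-18),('w',548,143,-56,22,-18)]
T=dict(s=(270,230,8),w=(180,140,4))
fit(7,D,T); fit(7,D[:6],T)
E
```

```text
mid [0.5531 0.1011 0.1068] pitch -16.8 sd 1.0 in rail mm [ 3.5  0.9 35.8]
[[-1.1, 0.2], [-0.1, -0.5], [-0.0, -0.3], [-0.1, 0.3], [-0.9, -0.5], [0.3, 1.9], [-0.7, -0.3], [1.0, -0.2], [0.2, 0.0], [0.3, 0.0]]
mid [0.5476 0.0993 0.0986] pitch -18.1 sd 4.4 in rail mm [-4.  -1.9 29.8]
[[-0.6, 0.1], [0.1, -0.7], [0.3, -0.3], [-0.0, 0.0], [-0.4, -0.2], [0.6, 2.0]]
```

Emit:
carry_out --series '[-0.08,0.02,-0.06,0,0,-0.08,0.02,-0.06,0,0,0,0,-0.06,0,0,0,0,-0.06,0,0,0,0,0,0,0,0,0,0,0,0,0,0,0,0,0,0,0,0,0,0]'

```text
t: 14.95
position: [0.5473, 0.1027, 0.0797]
eef_rot: [0.098, 0.995, 0.0, -0.0]
ft_force: [-2.9, 0.9, 8.6]
opening: 0.044
```

```bash
python3 look.py 8 side scene wrist
python3 - <<'E'
from h import *
crop('pics/scene8.png','pics/z1.png',270,230,370,305,8)
crop('pics/wrist8.png','pics/z3.png',180,140,380,290,4)
E
```

```text
side 14.95 [0.5473 0.1027 0.0797] [ 9.750e-02  9.952e-01  1.000e-04 -5.000e-04] [-2.9  0.9  8.6] 0.044
scene 15.0 [0.5472 0.1027 0.0797] [ 9.750e-02  9.952e-01  1.000e-04 -5.000e-04] [-1.5  0.1  8.6] 0.044
wrist 15.05 [0.5472 0.1027 0.0797] [ 9.750e-02  9.952e-01  1.000e-04 -5.000e-04] [-1.9 -1.   8.2] 0.0437
```

View pics/z1.png

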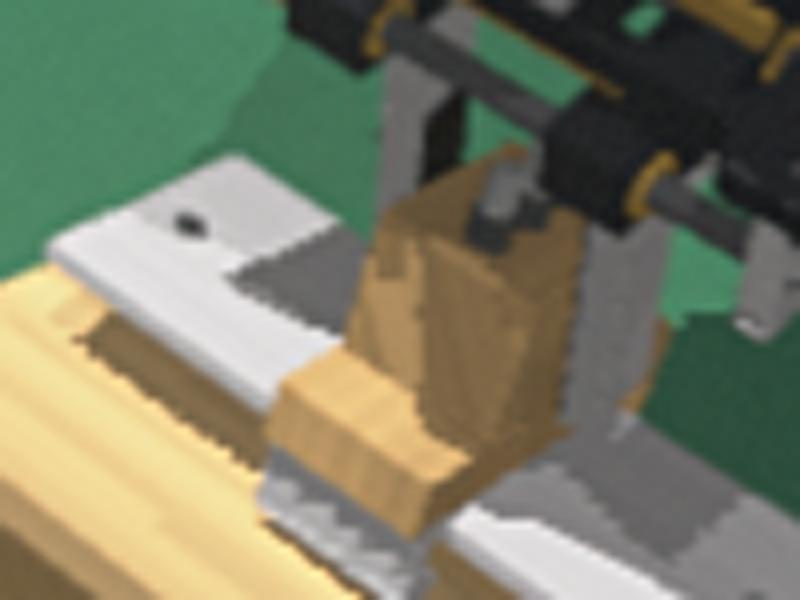

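View pics/z3.png

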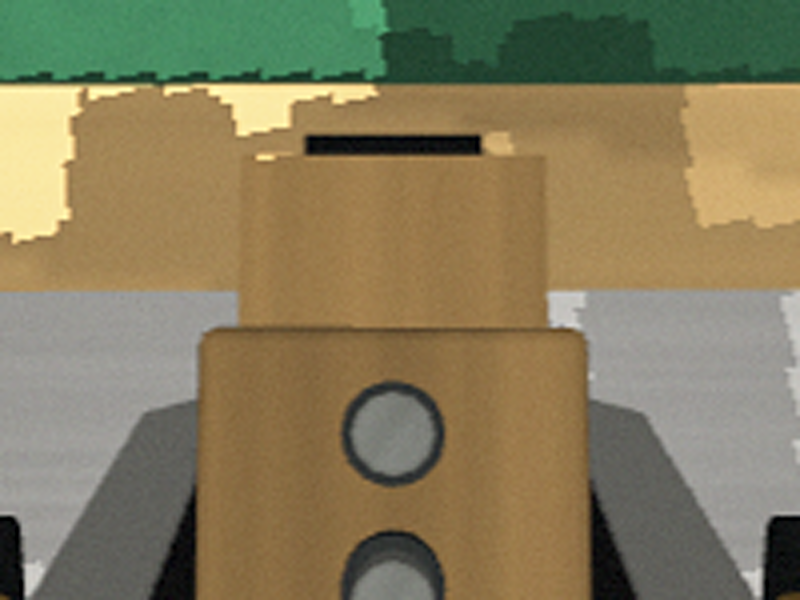

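```bash
python3 - <<'E'
from fit import *
D=[('s',287,375,50,-22,-18),('s',436,485,50,22,-18),('s',264,435,50,-22,-34),('s',416,536,50,22,-34),('s',388,213,28,-22,22),('s',532,298,28,22,22),
('w',200,330,-28,-22,22),('w',587,330,-28,22,22),('w',238,155,-56,-22,-18),('w',547,155,-56,22,-18)]
T=dict(s=(270,230,8),w=(180,140,4))
fit(8,D,T); fit(8,D[:6],T)
E
python3 seat.py 8 0.0013
```

```text
mid [0.5522 0.1013 0.1047] pitch -19.0 sd 1.0 in rail mm [ 1.9  0.9 34.1]
[[-0.8, 0.3], [-0.3, -0.1], [0.0, -0.4], [-0.2, 0.4], [-0.9, -1.0], [0.7, 1.0], [-0.6, -0.2], [0.7, -0.2], [0.2, 0.0], [0.1, 0.0]]
mid [0.5429 0.0976 0.0907] pitch -20.5 sd 4.7 in rail mm [-10.8  -4.5  23.9]
[[-0.3, 0.3], [-0.2, -0.4], [0.5, -0.5], [-0.2, 0.0], [-0.4, -0.4], [0.7, 1.3]]
```

View pics/st_wrist8.png

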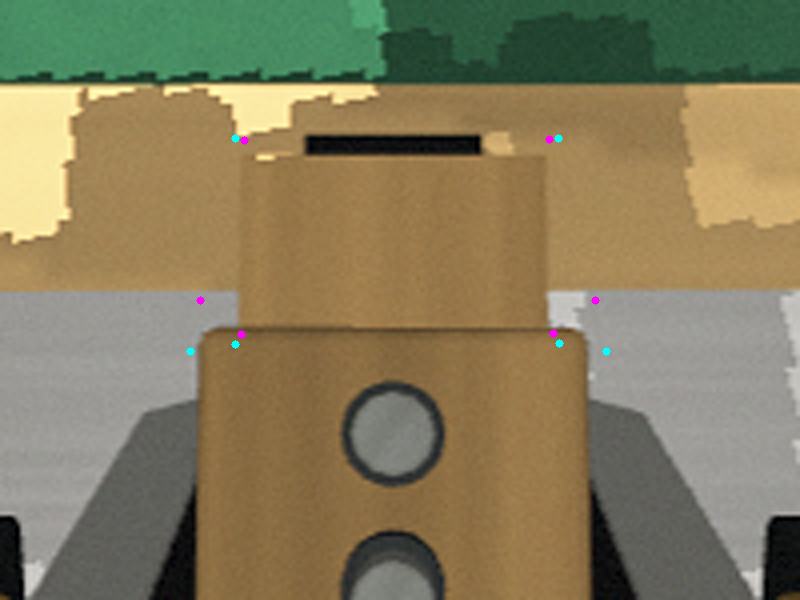

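View pics/st_side8.png

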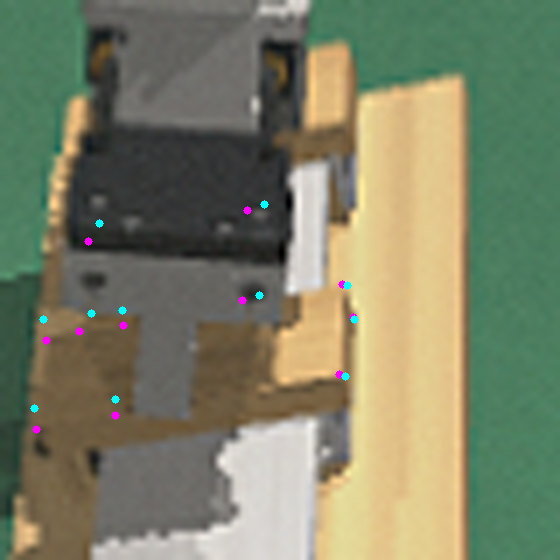

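Emit:
carry_out --series '[-0.04,0.01,-0.06,0,0,-0.04,0.01,-0.06,0,0,0,0,-0.06,0,0,0,0,-0.06,0,0,0,0,0,0,0,0,0,0,0,0,0,0,0,0,0,0,0,0,0,0]'

```text
t: 15.77
position: [0.547, 0.1028, 0.0786]
eef_rot: [0.098, 0.995, 0.0, -0.0]
ft_force: [-8.9, -3.0, 31.5]
opening: 0.044
```

```bash
python3 look.py 9 side scene wrist; python3 seat.py 9 0.001
```

```text
side 15.7667 [0.547  0.1028 0.0786] [ 9.760e-02  9.952e-01  4.000e-04 -0.000e+00] [-8.9 -3.  31.5] 0.044
scene 15.8167 [0.5469 0.1028 0.0785] [ 9.760e-02  9.952e-01  4.000e-04 -1.000e-04] [-8.9 -2.3 30.2] 0.0439
wrist 15.8667 [0.5469 0.1028 0.0786] [ 9.770e-02  9.952e-01  4.000e-04 -0.000e+00] [-9.2 -1.4 31. ] 0.0438
```

View pics/st_wrist9.png

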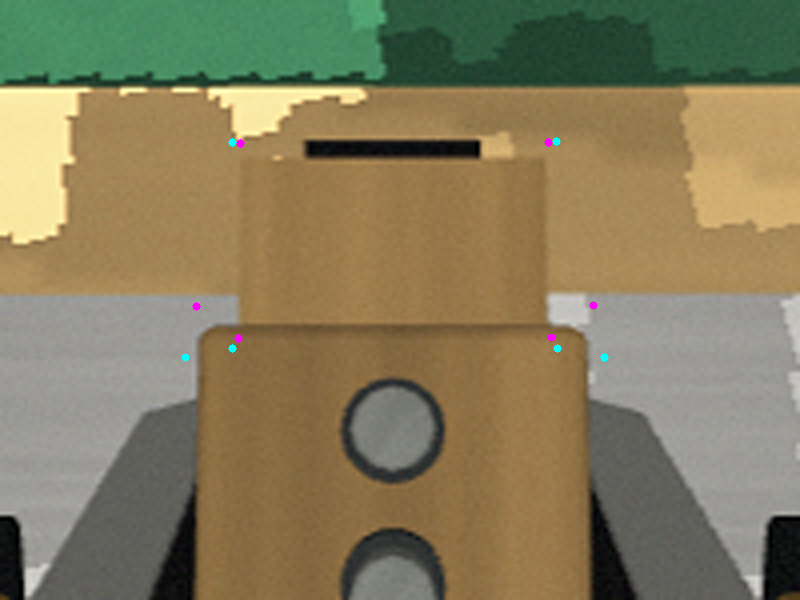

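View pics/st_scene9.png

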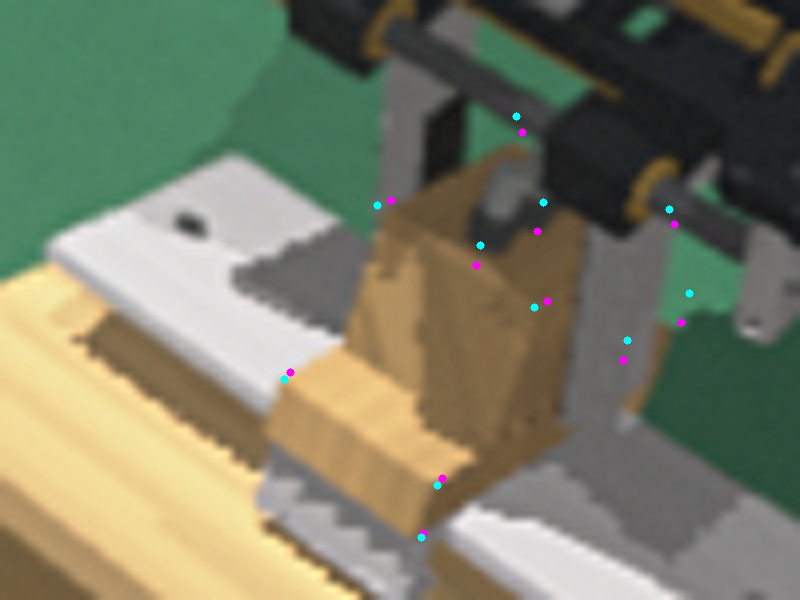

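View pics/st_side9.png

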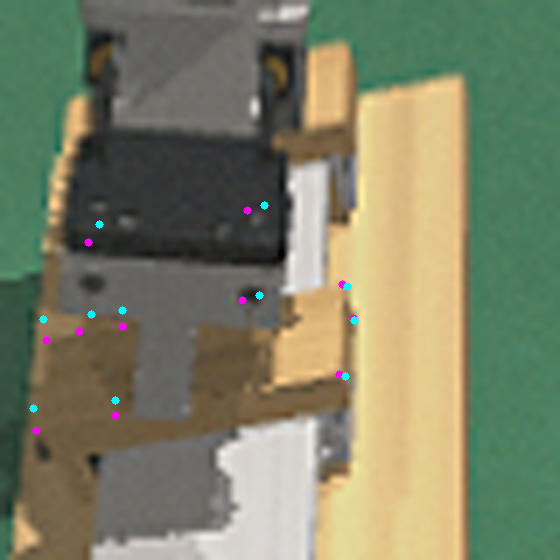

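Emit:
carry_out --series '[0.02,0,0.07,0,0,0.02,0,0.07,0,0,0,0,0,0,0,0,0,0,0,0,0,0,0,0,60,0,0,0,0,60,0,0,0,0,100,0,0,0,0,100]'

```text
t: 16.58
position: [0.5471, 0.1027, 0.0783]
eef_rot: [0.098, 0.995, -0.0, -0.0]
ft_force: [0.8, 0.2, 1.0]
opening: 0.0666
```

Emit:
carry_out --series '[0,0,0,0,100,0,0,0,0,100,0,0,0.5,0,100,0,0,1,0,100,0,0,2,0,100,0,0,3,0,100,0,0,3,0,100,0,0,0,0,100]'

```text
t: 17.25
position: [0.5498, 0.1029, 0.1796]
eef_rot: [0.098, 0.995, 0.001, 0.003]
ft_force: [0.4, 0.9, 0.3]
opening: 0.094
```

Emit:
carry_out --series '[-2,0,3,0,100,-2,0,2,0,100,-2,0,2,0,100,-2,0,2,0,100,-1,0,0,0,100,0,0,0,0,100,0,0,0,0,100,0,0,0,0,100]'

```text
t: 17.92
position: [0.4577, 0.1026, 0.2632]
eef_rot: [0.098, 0.995, -0.0, -0.0]
ft_force: [0.2, -0.5, 0.0]
opening: 0.0941
```

```bash
python3 look.py 10 side scene wrist
python3 - <<'E'
from h import *
crop('pics/scene10.png','pics/z1.png',270,230,370,305,8)
crop('pics/side10.png','pics/z2.png',280,80,380,155,8)
E
```

```text
side 17.9167 [0.4577 0.1026 0.2632] [ 9.770e-02  9.952e-01 -2.000e-04 -1.000e-04] [ 0.2 -0.5  0. ] 0.0941
scene 17.9667 [0.4577 0.1025 0.263 ] [ 9.780e-02  9.952e-01 -4.000e-04 -3.000e-04] [-0.7 -0.1 -0.1] 0.094
wrist 18.0167 [0.4577 0.1025 0.2629] [ 9.780e-02  9.952e-01 -5.000e-04 -4.000e-04] [-1.5  0.3 -0.6] 0.0941
```

View pics/z1.png

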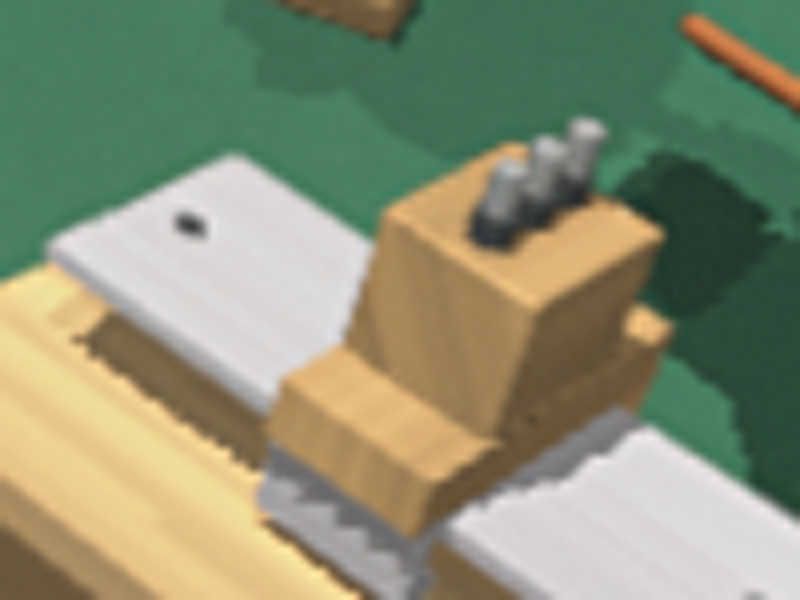

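View pics/z2.png

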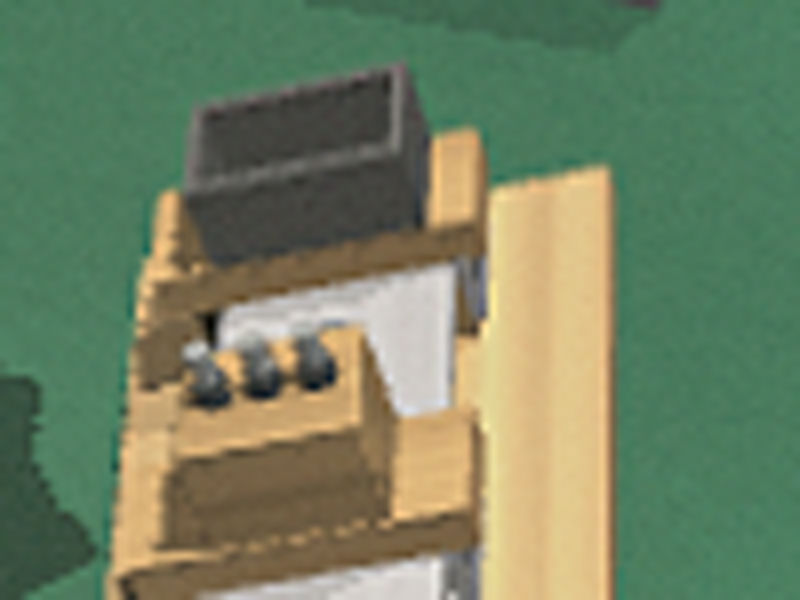

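View pics/wrist10.png

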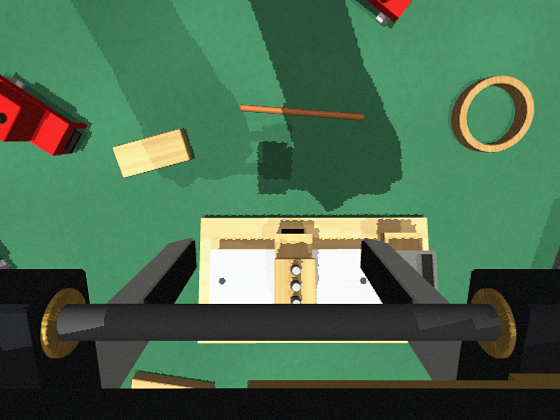

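```bash
python3 - <<'E'
from fit import *
D=[('s',388,212,28,-22,22),('s',537,308,28,22,22),('s',662,235,-28,22,22),('s',287,375,50,-22,-18),('s',435,487,50,22,-18),('s',417,537,50,22,-34),('s',672,330,-56,22,-18),
('v',362,328,28,22,22),('v',362,410,28,-22,22),('v',180,458,-28,-22,22),('v',388,518,28,-22,-18),('v',163,548,-28,-22,-18),('v',475,512,50,-22,-18),('v',478,545,50,-22,-34),('v',472,415,50,22,-18)]
T=dict(s=(270,230,8),v=(280,80,8))
fit(10,D,T)
E
python3 seat.py 10 0.001
```

```text
mid [0.5508 0.1017 0.1025] pitch -19.6 sd 1.2 in rail mm [-0.2  1.  32.6]
[[-0.3, -0.6], [0.6, -0.0], [1.0, -0.7], [-0.2, 0.4], [0.3, -0.3], [0.2, 0.4], [0.8, -0.5], [0.6, -0.6], [-0.1, 2.0], [-0.7, 0.3], [1.2, 0.8], [6.4, 1.1], [-0.5, -0.1], [0.7, 0.6], [0.2, -0.8]]
```

View pics/st_side10.png

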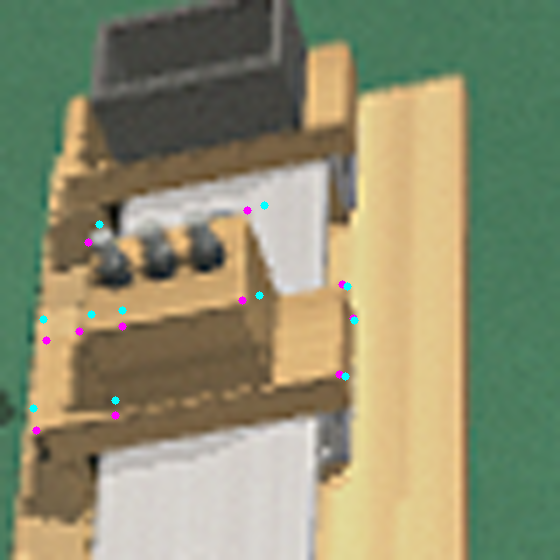

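View pics/st_scene10.png

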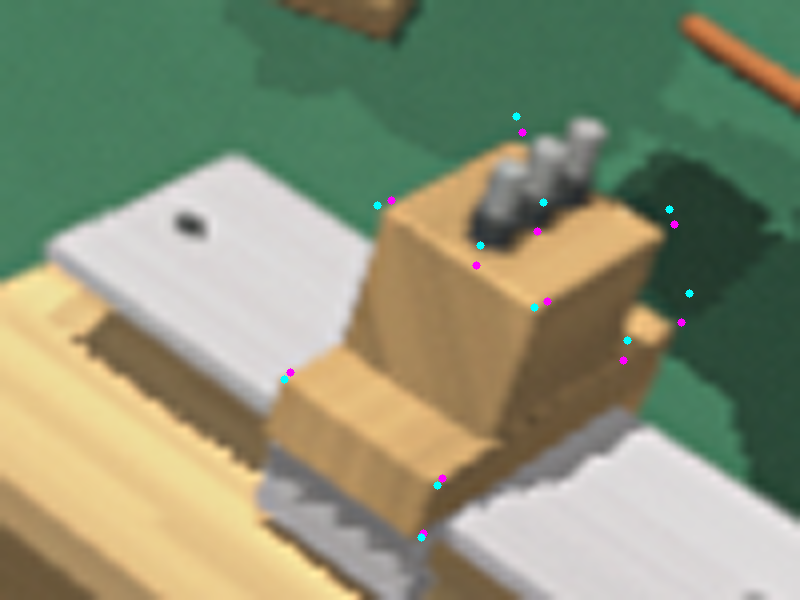

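```bash
python3 -c "
from station import env
print(env.job_done())"
```

```text
the job is handed in; nothing more can be done
None
```

The pine three-bit holder is clipped flat on the rail, about 1 mm along from my estimate of `rail_seat`. The job is handed in at about 18 s of the 42 s allowed.

**What I did:**
1. I gripped the holder across its block and carried it level over the rail.
2. I lowered the lip past the rail's upper edge and drew it back until the lip wall touched, at about 6.5 N, with the foot still raised.
3. I lowered the gripped holder along an arc about that edge, so it turned in the pads.
4. The force peaked at about 14 N and then fell while the foot was still going down. It ended in a hard stop at about 31 N.
5. I took the load off, opened the gripper fully and backed away.

**What the last checks showed:**
- **Tilt:** a fit to the scene and side pictures after release puts the holder within 0.4 degrees of the rail's slope (uncertainty about 1.2).
- **Position:** the same fit puts `holder_mid` at x -0.2, y +1.0, z 32.6 mm in the rail frame, against the nominal x -1 and z +34. That is within the calibration error.
- **Gap and touch:** I could see no gap between holder and rail in the scene picture, and the wrist force read about zero after retreat.

**What disagreed or was not confirmed:**
- One badly read side-picture corner was 6 pixels off the fit. An earlier fit during the tilt put the holder 2 to 3.5 mm further up the slope.
- I could not see the clip under the rail's edge. I infer the snap from the force drop, the hard stop, the black clip showing less in the wrist picture, and the holder staying flat after release.

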